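# Hang the ball shelf on the slotted stand

## Task

Hang the loose maple ball shelf on the slotted stand: put its two claws into the two slots, let them hook down behind the front boards, then press the shelf down, firmly but without forcing it, until both claws have snapped past their catches and it sits locked on its stops. Let go of it, and leave the other toys where they are.

Things in the scene. Friction and masses are not known exactly. Their poses are not given: they have to be found in the camera images.
- rack: Fixed stand of darker wood: base board 120 x 180 x 18 mm, two slotted uprights 171 mm high, 30 wide, 48 deep, 120 mm apart (centres at y = -60 and +60 mm). Origin on the table under the middle of the base; x points into the uprights' front faces, which lie at x = 0; the shelf hangs on the -x side over the base; z up.
- slot_r (a point): Middle of the bottom edge of the slot at y = -60 mm, on the front face, 105 mm above the table. Each slot is 14 mm wide and 54 mm high (105 to 159 mm above the table) in a 10 mm thick front board; behind it the upright is hollow, 14 mm wide, open at back and top. The shelf's claws enter with its underside 89 to 101 mm above the table.
- slot_l (a point): The same at y = +60 mm. In each hollow, below the slot, sit a sprung steel ball catch and a hard stop. Claws come to rest on the catches 13 mm above the stops; 5 to 15 N on the press pad drives both past. The stops' height changes each time and is not measured: locked, the shelf's underside is 60 to 70 mm above the table. Pressing with over 25 N is too much.
- shelf: Loose pale maple ball shelf, 0.2 kg, starts upright on the table. Origin: underside, middle of the back face; x points out of the back as the claws do; z up. Back board x -16 to 0 mm, 160 long (y), 60 high. Tray floor x -100 to -16, 110 wide, 10 thick, rims 18 high.
- claw_r (a point): Centre of the round foot of the claw at y = -60 mm of the shelf (x = 18, z = 22 mm in its frame). Claws are 8 mm wide: a tongue 48 to 58 mm above the underside reaches 17 mm back; from its end a tooth hangs down to 16 mm above the underside, its front 12 mm behind the back face, its foot 12 mm in diameter, reaching 24 mm back.
- claw_l (a point): The same for the claw at y = +60 mm.
- press_pad (a point): Middle of the flat top of the shelf's press pad (28 x 28 mm, x 0 to 28, z 58 to 78 mm in its frame), which goes between the uprights: the place to press on; pushing farther out only levers the claws. In front of it stands the grip rib, 20 mm thick (y), x -66 to 0, top at 78 mm. Grip it across y near x = -34 mm (near the centre of mass), fingertips 20 mm or more above the underside.
- car: Bystander: loose maple toy car, 110 x 74 x 56 mm, origin under its centre.
- garage: Bystander: loose walnut garage shape (an arch with a stepped roof), 90 x 120 x 116 mm, origin under its centre.
- doll: Bystander: loose wooden peg doll, 36 mm across, 62 mm high, origin under its centre.
- cup: Bystander: loose plastic cup, 64 mm across, 65 mm high, origin under its centre.
- ball_tray: Bystander: shallow plywood tray, 90 x 90 x 22 mm, with a ball in each of four compartments, origin under its centre.

How it is judged:
By the outcome, as a careful person would: the job done as asked, in the order asked, and still so for the second after the job is handed in, with the robot touching nothing.
It also fails if it takes over 51 s, if anything falls off the work surface, if the arm or the gripper's body presses on something with over 40 N, if the wrist force passes 120 N, or if a joint passes its speed limit or range.

## Robot

A 7-joint arm with a two-finger parallel gripper is mounted at the origin on the work surface. World frame = base frame: x ahead of the robot, y to its left, z up, the work surface at z = 0. Lengths are in m, angles in rad, forces in N, time in s.
With the tool pointing down it reaches from about 0.4 to 0.75 m from the base axis. Payload 19.5 kg.
Tool frame: the origin (TCP) lies at the very end of the fingers, on their centre line; the grasp point (between the pads) lies behind it (env.grip_depth is the x of the grasp point in the tool frame, in m); x points along the fingers, z is the direction in which the jaws open and shut, and the axes are right-handed (so a half turn about x gives the same grasp; the last joint's range is limited). The gripper opens to 85 mm and grips with 20 to 120 N. Pads are 22 mm wide; open, the fingers measure 114 mm over their backs; the gripper's body (76 mm by 85 mm) begins 54 mm behind the grasp point. The pads swing forward as they close: fully open they stand 13 mm farther back than shut.
Start: joints at [-1.31, 0.707, -0.028, 1.485, 0.022, 0.951, -0.075], TCP at [0.171, 0.549, 0.231] pointing down, gripper open.
Joint ranges: [-2.71, 2.71], [-0.32, 2.16], [-1.57, 1.52], [0, 2.45], [-1.46, 4.6], [0, 2.02], [-2.83, 2.83]. Speed limits (rad/s): [1.89, 1.89, 2.57, 2.57, 3.01, 3.01, 3.01].

## Interface

Orientations are given as a 3x3 rotation matrix whose columns are the frame's x, y, z axes.
In Python, from cell import get_state, viewer, env gives the robot as it stands.
- The arm moves only by the shell command python3 -m handwheel 'ROWS' [FORCE]. ROWS is text: rows parted by semicolons, each of 5 numbers parted by spaces: the opening, from 0 (shut) to 1 (fully open), then the shift along the tool's x, y, z in m, then the turn about the tool's x in rad. A call has 1 to 12 rows; each row is the pose to reach, as a shift and turn from the pose commanded when the call began, along the tool's axes at that moment; what a row does not reach only later rows make up. A row lasts 1/12 s, in which the tool goes at most 41.7 mm and 7.16 degrees, less where a joint would pass 70% of its speed; a pose out of reach is approached as far as the arm can. A call with a gripper value outside its range is refused whole. The fingers move at their own pace and stop on an object; FORCE is the grip in N (left out, the last holds). Time passes only in rows, so rows that repeat a pose let the fingers close. It gives the time, the measured TCP pose, the force and the opening at its end, in the units of the state.
- get_state(): the state, without advancing time (a new reading comes with each control period).
- viewer.get_image(name): name is "side" or "top"; returns the picture (400x640x3 uint8, blue, green, red); there is no depth.
- viewer.get_calibration(name): a dict with "K" (3x3 intrinsics, pixels), "k1" (the pictures are not rectified: a ray, as slopes to the right and down, at radius r is drawn at 1 + k1 r^2 times it, then the intrinsics apply), "rvec" (rotation vector, rad) and "tvec" (3), from world to camera coordinates, as OpenCV has them. Camera axes: x right, y down, z forward; pixel columns grow to the right and rows downward; lengths in m; the calibration is good to about 2 mm. A picture is of the moment at which its call begins. get_calibration takes no time and is no camera call.
- env.close_job(): hands the job in, once; it reports no verdict.
Trained networks look in the newest picture that a camera, given by its name, has taken for a name from the list of things; names that differ only in an ending like _2 or _b are one class to them, and where a whole thing is asked for, a point or a joint stands for the part that bears it (a point fixed in the world has none). Each returns a list of dicts, best first, with "score" (0 to 1); they miss things now and then, are a little off and sometimes report something else, mostly with a low value. They report only what shows in the picture. A call takes as long as a camera call.
- viewer.look_for(name, camera): "extent" ([centre column, centre row, width, height] in pixels, round what is visible of it).
The state is a dict: "time": time; "q": joint angles; "qvel": joint speeds; "joint_efforts": joint torques, N m; "tcp_pos": TCP position; "orientation": TCP orientation; "force": force on the tool from outside, world axes, zero at the start; "wrist_torque": the same for the moment, N m; "finger_gap": opening from 0.0 (shut) to 1.0 (fully open).
Only numpy, scipy, OpenCV 4.12 (cv2) and the standard library are available. Lean on these libraries where they do the work, as an engineer would, in place of code of your own. Each camera call takes 0.05 s, during which the arm holds its last target.

## Working session

There is one attempt and no reset: what is moved stays moved. The work goes in short steps, Python scripts to look and compute and a shell command to move; the robot and the scene stay as the last step left them, time stands still between calls to the robot, and variables do not carry over. Pictures are saved under pics/ and viewed, and the job is handed in when it is done.

```bash
ls; mkdir -p pics
python3 - <<'E'
from cell import get_state, viewer, env
import cv2
s=get_state();print(s, env.grip_depth)
for c in("side","top"):
    cv2.imwrite(f"pics/{c}0.png",viewer.get_image(c)); print(viewer.get_calibration(c))
    for n in("rack","shelf","slot_r","claw_r","press_pad","car","garage","doll","cup","ball_tray"):
        print(c,n,[(d["extent"],round(d["score"],2)) for d in viewer.look_for(n,c)[:2]])
E
```

```text
pics
{'time': 0.0, 'q': array([-1.30965186,  0.7071112 , -0.02759515,  1.48496629,  0.02200868,
        0.95089059, -0.07545643]), 'qvel': array([-2.56975036e-03,  5.23925273e-04, -2.51475928e-05, -3.93049673e-05,
       -9.70936972e-04,  3.76251379e-04,  1.17208944e-04]), 'joint_efforts': array([-4.02271667e-05, -8.83178258e+01,  1.23458192e+00, -2.36167467e+01,
        1.69429224e-02,  6.34561758e-03,  3.60091775e-06]), 'tcp_pos': array([0.1714245 , 0.5485925 , 0.23083065]), 'orientation': array([[-2.67274008e-04, -9.54501434e-01,  2.98206204e-01],
       [-1.03890969e-03,  2.98206319e-01,  9.54500871e-01],
       [-9.99999425e-01, -5.46960409e-05, -1.07134359e-03]]), 'force': array([-1.14785703,  0.49572271, -0.37942236]), 'wrist_torque': array([-0.05420365, -0.01423342,  0.01523601]), 'finger_gap': 1.00603722714316} -0.0187
{'K': array([[397.4154299 ,   0.        , 319.99450321],
       [  0.        , 397.4154299 , 196.90751971],
       [  0.        ,   0.        ,   1.        ]]), 'k1': -0.037119878082479324, 'rvec': array([ 2.21432218, -0.20159335,  0.06719351]), 'tvec': array(
[... 603 characters left out ...]
 , 322.66782428],
       [  0.        , 467.66292859, 199.19319566],
       [  0.        ,   0.        ,   1.        ]]), 'k1': 0.02229870420265335, 'rvec': array([ 2.171893  , -2.04830505,  0.20783124]), 'tvec': array([-0.01518805,  0.58315422,  1.24032583])}
top rack [([408.4, 208.2, 68.4, 55.7], 0.63)]
top shelf []
top slot_r [([409.6, 207.4, 70.0, 52.5], 0.58)]
top claw_r [([254.2, 200.4, 60.7, 54.8], 0.82)]
top press_pad [([255.5, 198.3, 56.8, 54.7], 0.87)]
top car [([333.1, 136.8, 33.8, 37.7], 0.61)]
top garage [([167.7, 191.9, 57.3, 46.2], 0.97)]
top doll [([326.3, 270.9, 10.6, 9.9], 0.62)]
top cup [([473.4, 295.0, 29.2, 22.3], 0.64)]
top ball_tray [([491.4, 221.4, 34.2, 36.1], 0.68)]
```

Run:
```python
import cv2
a=cv2.imread("pics/side0.png");b=cv2.imread("pics/top0.png")
cv2.imwrite("pics/s0z.png",cv2.resize(a[110:310,220:440],(770,600*700//600),interpolation=cv2.INTER_CUBIC)[:600]) if 0 else cv2.imwrite("pics/s0z.png",cv2.resize(a[110:310,200:440],(720,600),interpolation=cv2.INTER_CUBIC))
cv2.imwrite("pics/t0z.png",cv2.resize(b[140:280,210:460],(800,448),interpolation=cv2.INTER_CUBIC))
```

```text
(no output)
```

View pics/side0.png

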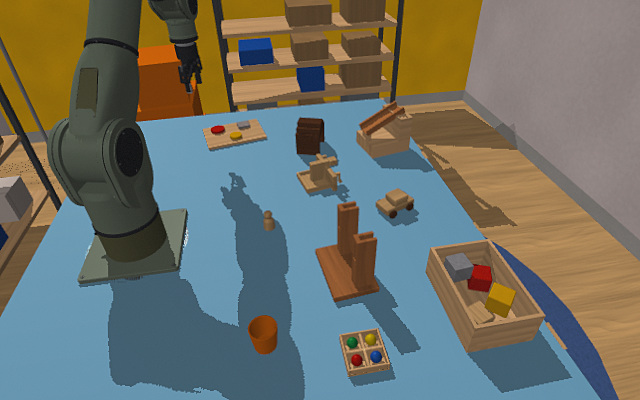

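View pics/top0.png

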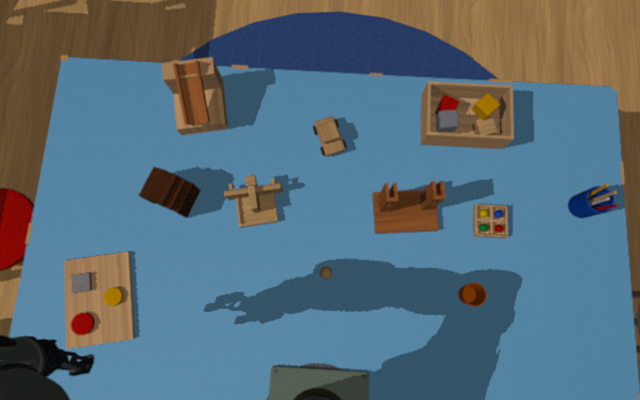

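View pics/s0z.png

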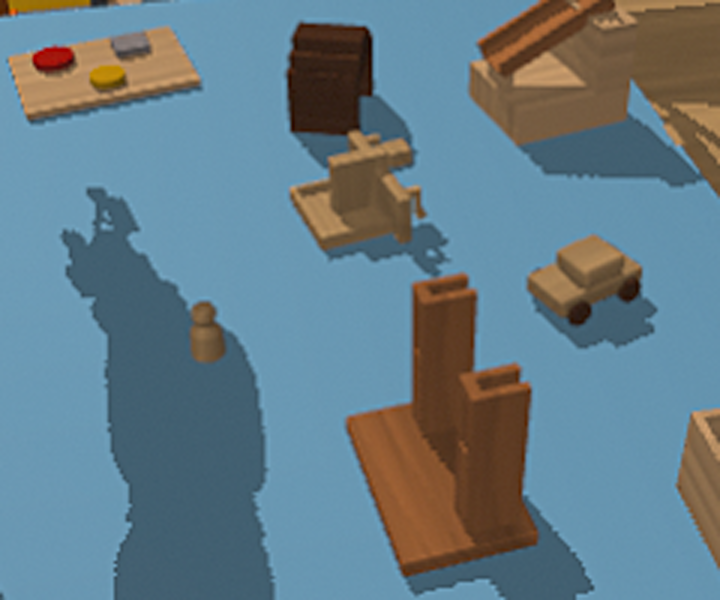

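View pics/t0z.png

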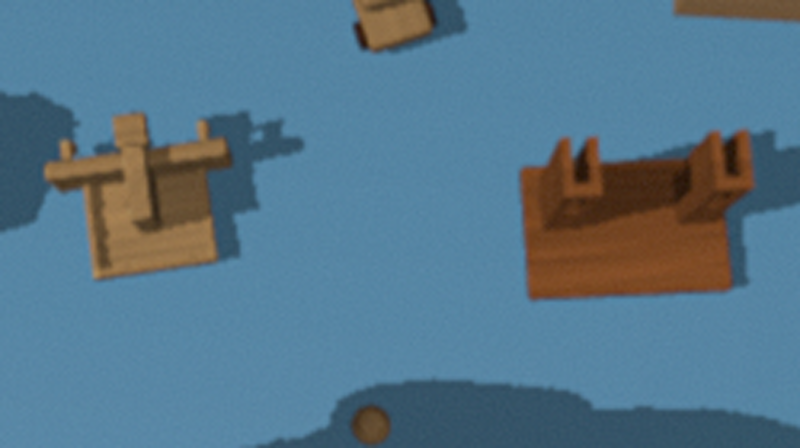

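```bash
cat > h.py <<'E'
import numpy as np, cv2
from scipy.optimize import minimize
from cell import viewer
def box(a,b,c,d,e,f): return np.array([[x,y,z] for x in(a,b) for y in(c,d) for z in(e,f)])/1000.
RACK=[box(-60,60,-90,90,0,18)]
for s in(-60,60):
    RACK+=[box(0,48,s-15,s-7,18,171),box(0,48,s+7,s+15,18,171),box(0,10,s-15,s+15,18,105),box(0,10,s-15,s+15,159,171)]
SHELF=[box(-16,0,-80,80,0,60),box(-100,-16,-55,55,0,10),box(-100,-94,-55,55,0,18),box(-100,-16,-55,-49,0,18),box(-100,-16,49,55,0,18),
 box(-66,0,-10,10,10,78),box(0,28,-14,14,58,78)]
for s in(-60,60):
    SHELF+=[box(0,17,s-4,s+4,48,58),box(12,24,s-4,s+4,16,28),box(12,20,s-4,s+4,20,58)]
def proj(P,cam,off=(0,0)):
    c=viewer.get_calibration(cam) if isinstance(cam,str) else cam
    R=cv2.Rodrigues(c["rvec"])[0]; q=P@R.T+c["tvec"]; u=q[:,:2]/q[:,2:]
    u=u*(1+c["k1"]*(u**2).sum(1,keepdims=True))
    return u*[c["K"][0,0],c["K"][1,1]]+[c["K"][0,2],c["K"][1,2]]+np.array(off)
def ray(uv,cam):
    c=viewer.get_calibration(cam); x=np.array([(uv[0]-c["K"][0,2])/c["K"][0,0],(uv[1]-c["K"][1,2])/c["K"][1,1]]);u=x.copy()
    for _ in range(20): u=x/(1+c["k1"]*(u@u))
    R=cv2.Rodrigues(c["rvec"])[0]; return -R.T@c["tvec"], R.T@np.r_[u,1]
def onplane(uv,cam,z):
    o,d=ray(uv,cam); return o+d*(z-o[2])/d[2]
def Rz(t): return np.array([[np.cos(t),-np.sin(t),0],[np.sin(t),np.cos(t),0],[0,0,1]])
def T(p,P):  # p=x,y,yaw[,z[,pitch,roll]]
    R=Rz(p[2])
    if len(p)>4: R=R@cv2.Rodrigues(np.array([p[5] if len(p)>5 else 0,0,0.]))[0]@cv2.Rodrigues(np.array([0,p[4],0.]))[0]
    return P@R.T+[p[0],p[1],p[3] if len(p)>3 else 0]
S=6
def silh(model,p,cam,roi,off=(0,0)):
    x0,y0,x1,y1=roi; m=np.zeros(((y1-y0)*S,(x1-x0)*S),np.uint8)
    for b in model:
        uv=(proj(T(p,b),cam,off)-[x0,y0]+.5)*S-.5
        cv2.fillConvexPoly(m,cv2.convexHull(np.round(uv*16).astype(np.int32)),255,shift=4)
    return cv2.resize(m,(x1-x0,y1-y0),interpolation=cv2.INTER_AREA)/255.
def wood(img):
    i=img.astype(float); r=(i[...,2]-i[...,0])/(i.sum(2)+1)
    return np.clip((r+.2)/.35,0,1),r
def overlay(img,items,cam,roi,scale,fn):
    x0,y0,x1,y1=roi
    z=cv2.resize(img[y0:y1,x0:x1],None,fx=scale,fy=scale,interpolation=cv2.INTER_CUBIC)
    for model,p in items:
        for b in model:
            uv=(proj(T(p,b),cam)-[x0,y0]+.5)*scale-.5
            for i in range(8):
                for j in range(i+1,8):
                    if bin(i^j).count("1")==1: cv2.line(z,tuple(np.int32(uv[i]).tolist()),tuple(np.int32(uv[j]).tolist()),(255,255,0),1,cv2.LINE_AA)
    cv2.imwrite(fn,z)
def fit(model,imgs,rois,p0,step=(.006,.006,.05),cams=("side","top")):
    cal={c:viewer.get_calibration(c) for c in cams}
    M={c:wood(imgs[c][rois[c][1]:rois[c][3],rois[c][0]:rois[c][2]])[0] for c in cams}
    def f(p): return sum(((silh(model,p,cal[c],rois[c])-M[c])**2).sum() for c in cams)
    p=np.array(p0,float)
    for k in(1,.3,.1):
        sim=np.vstack([p]+[p+np.eye(len(p))[i]*step[i]*k for i in range(len(p))])
        r=minimize(f,p,method="Nelder-Mead",options=dict(initial_simplex=sim,maxiter=400,xatol=1e-5,fatol=1e-3)); p=r.x
    return p,r.fun
E
python3 - <<'E'
from h import *
im={c:cv2.imread(f"pics/{c}0.png") for c in("side","top")}
for c in im:
    for uv in ([(317,183)] if c=="side" else [(255,200)]): print(c,onplane(uv,c,0.01))
    print(onplane((347,275) if c=="side" else (407,214),c,0.018))
_,r=wood(im["top"]); print(r[200,[300,210,255,262,407,430]], r[214,400:412])
E
```

```text
side [0.56456733 0.17959385 0.01      ]
[ 0.57189376 -0.24967693  0.018     ]
top [0.57948557 0.21444787 0.01      ]
[ 0.56263881 -0.22284753  0.018     ]
[-0.21122995 -0.22553191  0.2202381   0.21276596  0.38686131  0.35      ] [0.39069767 0.3632287  0.35585586 0.37837838 0.35964912 0.38248848
 0.37104072 0.3800905  0.40465116 0.37444934 0.39189189 0.36086957]
```

```bash
cat > fit0.py <<'E'
from h import *
im={c:cv2.imread(f"pics/{c}0.png") for c in("side","top")}
rr={"side":(305,190,385,312),"top":(360,165,455,245)}
rs={"side":(290,148,352,200),"top":(218,165,290,235)}
# mask out garage/car in side rois
res={}
for nm,model,ro,p0 in(("rack",RACK,rr,(.575,-.235,0.)),("shelf",SHELF,rs,(.60,.195,0.1))):
    for cams in(("side","top"),("side",),("top",)):
        p,v=fit(model,im,ro,p0,cams=cams); print(nm,cams,p.round(4),round(v,1))
        if len(cams)==2: res[nm]=p;p0=p
it=[(RACK,res["rack"]),(SHELF,res["shelf"])]
overlay(im["side"],it,"side",(280,140,400,310),3.5,"pics/os.png")
overlay(im["top"],it,"top",(215,160,455,245),3.3,"pics/ot.png")
E
python3 fit0.py
```

```text
rack ('side', 'top') [ 0.5742 -0.2183  0.0957] 234.7
rack ('side',) [ 0.5747 -0.2182  0.0969] 201.1
rack ('top',) [ 0.5732 -0.2182  0.1056] 20.2
shelf ('side', 'top') [0.609  0.2194 0.2069] 199.0
shelf ('side',) [0.6095 0.2171 0.2051] 166.6
shelf ('top',) [0.6088 0.2197 0.2105] 23.3
```

View pics/os.png

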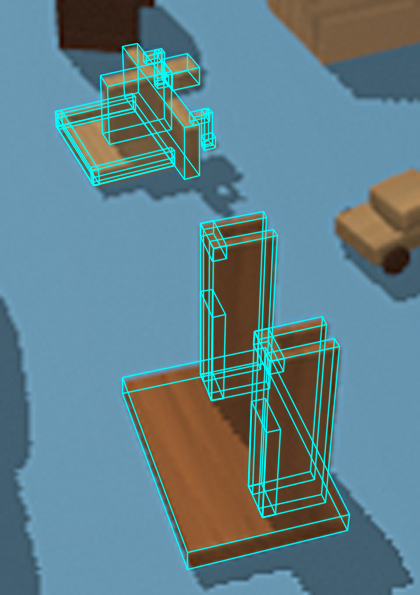

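View pics/ot.png

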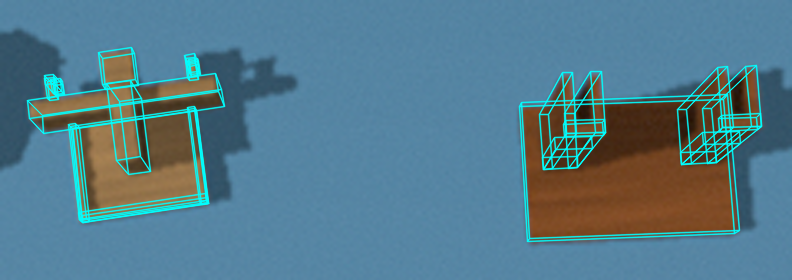

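```bash
cat > go.py <<'E'
import sys,numpy as np
from cell import get_state
def go(tx,ty,tz,yawdeg):
    """shift for tcp target; yawdeg = desired yaw of tool z axis"""
    s=get_state();R=s["orientation"];d=R.T@(np.array([tx,ty,tz])-s["tcp_pos"])
    y=np.degrees(np.arctan2(R[1,2],R[0,2])); 
    print("t",round(s["time"],2),"tcp",s["tcp_pos"].round(4),"yaw",round(y,2),"F",s["force"].round(2),"gap",round(s["finger_gap"],3),"tilt",R[:2,0].round(4))
    print("shift",d.round(4),"turn",round(-np.radians((yawdeg-y+180)%360-180),4))
if __name__=="__main__": go(*map(float,sys.argv[1:5]))
E
python3 go.py .5738 .212 .231 101.9;  python3 go.py .5738 .212 .13 101.9
```

```text
t 1.1 tcp [0.1715 0.5488 0.2313] yaw 72.65 F [ 0.11 -0.28 -0.69] gap 1.001 tilt [-0.     -0.0001]
shift [ 3.000e-04 -4.845e-01 -2.015e-01] turn -0.5105
t 1.1 tcp [0.1715 0.5488 0.2313] yaw 72.65 F [ 0.11 -0.28 -0.69] gap 1.001 tilt [-0.     -0.0001]
shift [ 0.1013 -0.4845 -0.2015] turn -0.5105
```

```bash
python3 -m handwheel '0.7 0 -0.0346 -0.0144 -0.05;0.7 0 -0.0692 -0.0288 -0.1;0.7 0 -0.1038 -0.0432 -0.15;0.7 0 -0.1384 -0.0576 -0.2;0.7 0 -0.173 -0.072 -0.25;0.7 0 -0.2076 -0.0863 -0.3;0.7 0 -0.2422 -0.1007 -0.35;0.7 0 -0.2768 -0.1151 -0.4;0.7 0 -0.3114 -0.1295 -0.45;0.7 0 -0.346 -0.1439 -0.5;0.7 0 -0.38 -0.158 -0.5105;0.7 0 -0.41 -0.171 -0.5105'; python3 go.py .5738 .212 .13 101.9
```

```text
time: 2.1
tcp_pos: [0.5135, 0.2612, 0.2313]
orientation: [[0.0, -0.979, -0.206], [-0.0, -0.206, 0.979], [-1.0, -0.0, -0.0]]
force: [0.4, 0.5, 0.3]
finger_gap: 0.701
t 2.1 tcp [0.5135 0.2612 0.2313] yaw 101.89 F [0.36 0.5  0.32] gap 0.701 tilt [ 0.0003 -0.0003]
shift [ 0.1013 -0.0488 -0.0605] turn -0.0001
```

```bash
python3 -m handwheel '0.7 0 -0.024 -0.03 0;0.7 0 -0.0488 -0.0605 0;0.7 0.04 -0.0488 -0.0605 0;0.7 0.08 -0.0488 -0.0605 0;0.7 0.12 -0.0488 -0.0605 0;0.7 0.12 -0.0488 -0.0605 0'
python3 - <<'E'
from h import *
im={c:viewer.get_image(c) for c in("side","top")}
for c in im: cv2.imwrite(f"pics/{c}1.png",im[c])
it=[(SHELF,(.609,.2194,.208))]
overlay(im["side"],it,"side",(270,100,380,210),4.5,"pics/os1.png")
overlay(im["top"],it,"top",(205,140,325,245),4.5,"pics/ot1.png")
E
python3 go.py .5738 .212 .033 101.9
```

```text
time: 2.6
tcp_pos: [0.5692, 0.2128, 0.105]
orientation: [[-0.009, -0.978, -0.206], [-0.004, -0.206, 0.978], [-1.0, 0.009, -0.002]]
force: [-1.3, 0.2, -1.3]
finger_gap: 0.704
t 2.7 tcp [0.572  0.2143 0.1119] yaw 101.91 F [-0.16  0.22  0.84] gap 0.699 tilt [-0.0009 -0.0004]
shift [ 0.0789 -0.0014 -0.0026] turn 0.0001
```

View pics/os1.png

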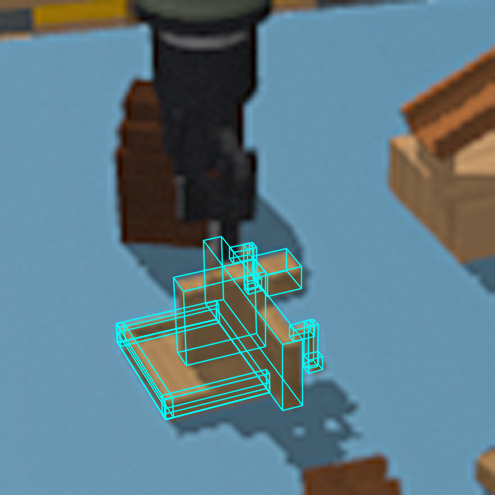

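View pics/ot1.png

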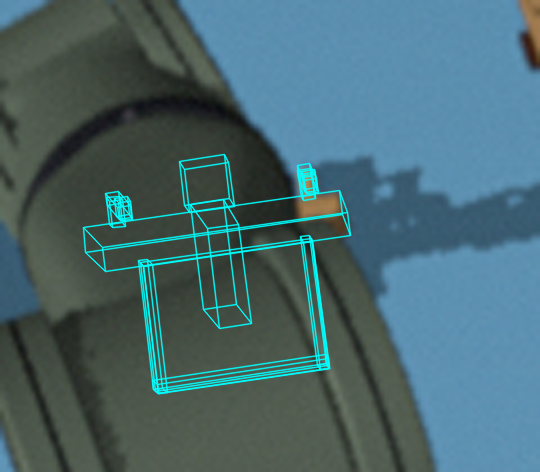

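```bash
python3 -m handwheel '0.7 0.025 0 0 0;0.7 0.05 0 0 0;0.7 0.07 0 0 0;0.7 0.078 0 0 0;0.7 0.078 0 0 0;0.3 0.078 0 0 0;0 0.078 0 0 0;0 0.078 0 0 0;0 0.078 0 0 0;0 0.078 0 0 0' 40; python3 go.py .5738 .212 .033 101.9
```

```text
time: 3.53
tcp_pos: [0.5728, 0.2142, 0.0349]
orientation: [[0.002, -0.979, -0.206], [0.0, -0.206, 0.979], [-1.0, -0.002, -0.0]]
force: [-1.9, -2.1, 13.2]
finger_gap: 0.228
t 3.53 tcp [0.5728 0.2142 0.0349] yaw 101.88 F [-1.94 -2.14 13.17] gap 0.228 tilt [0.0019 0.0003]
shift [ 0.0019 -0.0005 -0.0024] turn -0.0003
```

```bash
python3 -m handwheel '0 -0.004 0 0 0;0 -0.012 0 0 0;0 -0.025 0 0 0;0 -0.045 0 0 0;0 -0.065 0 0 0;0 -0.08 0 0 0;0 -0.09 0 0 0;0 -0.095 0 0 0;0 -0.095 0 0 0;0 -0.095 0 0 0;0 -0.095 0 0 0' 40
python3 - <<'E'
from h import *
import math
from go import go
for loc in(-.086,-.060):
  for yaw in(.098,):
    p=np.array([.574,-.2183])+Rz(yaw)[:2,0]*loc; print(p); go(p[0],p[1],.130,90+math.degrees(yaw))
im={c:viewer.get_image(c) for c in("side",)}
for c in im: cv2.imwrite(f"pics/{c}2.png",im[c])
it=[(SHELF,(.609,.2194,.208,.095))]
overlay(im["side"],it,"side",(250,80,370,200),4.5,"pics/os2.png")
E
```

```text
time: 4.45
tcp_pos: [0.5717, 0.2141, 0.1275]
orientation: [[-0.001, -0.979, -0.206], [-0.001, -0.206, 0.979], [-1.0, 0.001, -0.0]]
force: [0.6, -0.4, -2.8]
finger_gap: 0.227
[ 0.48841264 -0.22671452]
t 4.45 tcp [0.5717 0.2141 0.1275] yaw 101.9 F [ 0.6  -0.38 -2.8 ] gap 0.227 tilt [-0.0012 -0.0006]
shift [-0.0022  0.1724 -0.4141] turn 0.1097
[ 0.51428789 -0.22417059]
t 4.45 tcp [0.5717 0.2141 0.1275] yaw 101.9 F [ 0.6  -0.38 -2.8 ] gap 0.227 tilt [-0.0012 -0.0006]
shift [-0.0022  0.1465 -0.417 ] turn 0.1097
```

View pics/os2.png

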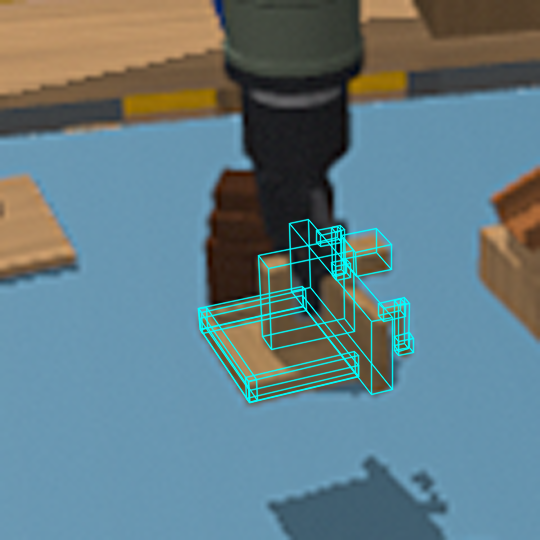

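```bash
python3 -m handwheel '0 -0.01 0.025 -0.01 0;0 -0.01 0.055 -0.025 0.01;0 -0.01 0.09 -0.04 0.02;0 -0.01 0.125 -0.06 0.03;0 -0.01 0.15 -0.085 0.04;0 -0.01 0.165 -0.115 0.05;0 -0.01 0.172 -0.145 0.06;0 -0.01 0.172 -0.178 0.07;0 -0.01 0.172 -0.211 0.08;0 -0.01 0.172 -0.244 0.09;0 -0.01 0.172 -0.277 0.1;0 -0.01 0.172 -0.3 0.11' 40; python3 go.py .4884 -.2267 .131 95.6
```

```text
time: 5.5
tcp_pos: [0.4655, -0.1179, 0.1379]
orientation: [[-0.001, -0.995, -0.095], [-0.001, -0.095, 0.995], [-1.0, 0.001, -0.001]]
force: [1.2, -0.1, -2.9]
finger_gap: 0.233
t 5.5 tcp [ 0.4655 -0.1179  0.1379] yaw 95.44 F [ 1.21 -0.06 -2.95] gap 0.233 tilt [-0.0006 -0.0006]
shift [ 0.0069 -0.0125 -0.1105] turn -0.0027
```

```bash
python3 -m handwheel '0 0 -0.003 -0.03 0;0 0.002 -0.006 -0.06 0;0 0.004 -0.009 -0.09 0;0 0.006 -0.0125 -0.108 -0.0027;0 0.0069 -0.0125 -0.1105 -0.0027;0 0.0069 -0.0125 -0.1105 -0.0027;0 0.0069 -0.0125 -0.1105 -0.0027;0 0.0069 -0.0125 -0.1105 -0.0027' 40
cat > look.py <<'E'
from h import *
from cell import get_state
import sys
n=sys.argv[1]; p0=list(map(float,sys.argv[2:]))
s=get_state(); print(s["tcp_pos"].round(4),s["force"].round(2),s["time"])
im={c:viewer.get_image(c) for c in("side","top")}
for c in im: cv2.imwrite(f"pics/{c}{n}.png",im[c])
it=[(RACK,(.5742,-.2183,.098)),(SHELF,p0)]
overlay(im["side"],it,"side",(290,180,400,310),4.6,f"pics/os{n}.png")
overlay(im["top"],it,"top",(350,150,470,260),4.6,f"pics/ot{n}.png")
E
python3 look.py 3 .526 -.2230 .098 .096
```

```text
time: 6.17
tcp_pos: [0.4888, -0.2225, 0.1314]
orientation: [[-0.0, -0.995, -0.102], [0.0, -0.102, 0.995], [-1.0, 0.0, 0.0]]
force: [0.2, 1.6, -1.4]
finger_gap: 0.227
[ 0.4888 -0.2225  0.1314] [ 0.21  1.61 -1.41] 6.1667
```

View pics/os3.png

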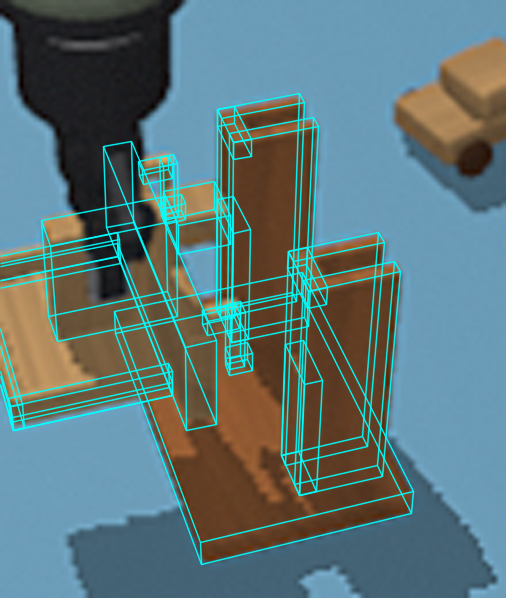

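View pics/ot3.png

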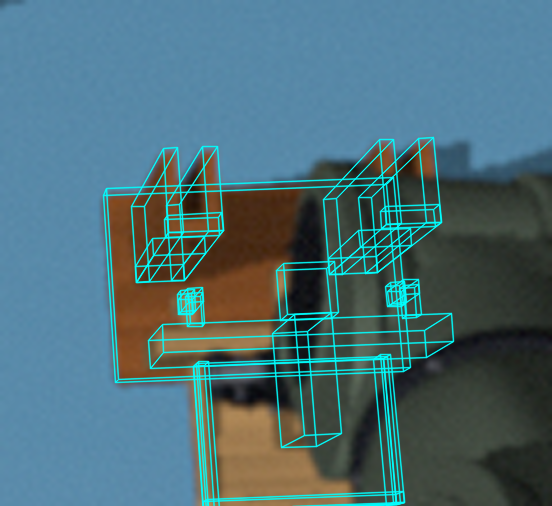

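Run:
```python
from h import *
for n,p in(("a",(.5262,-.2187,.102,.096)),):
    for c,roi in(("side",(275,190,355,280)),("top",(375,190,455,270))):
        overlay(cv2.imread(f"pics/{c}3.png"),[(SHELF,p)],c,roi,6.6,f"pics/{c}3{n}.png")
```

```text
(no output)
```

View pics/side3a.png

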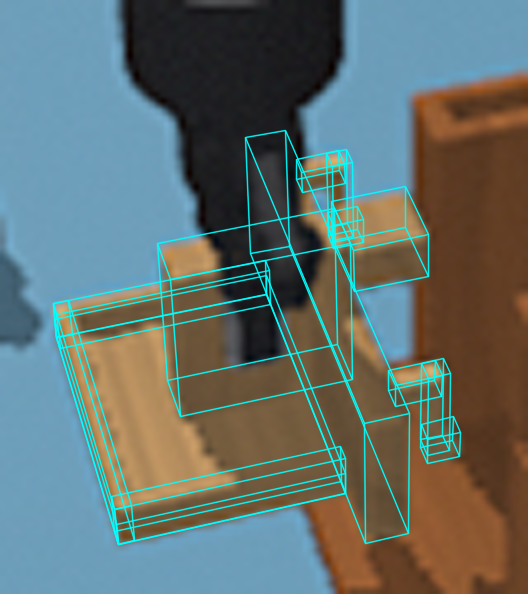

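View pics/top3a.png

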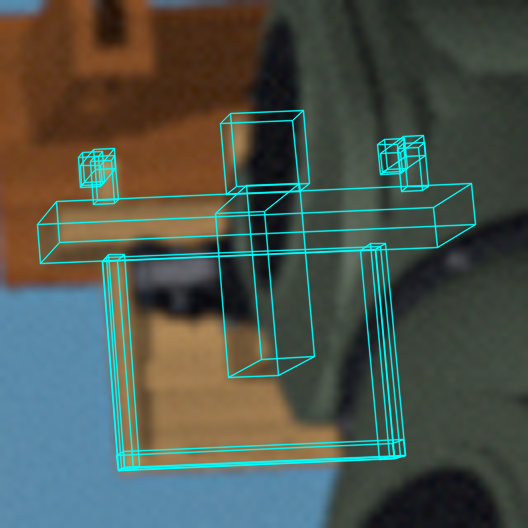

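```bash
python3 -m handwheel '0 0 0 -0.0043 0;0 0.001 -0.01 -0.0043 0;0 0.001 -0.02 -0.0043 0;0 0.001 -0.022 -0.0043 0;0 0.001 -0.022 -0.0043 0;0 0.001 -0.022 -0.0043 0;0 0.001 -0.022 -0.0043 0' 40
python3 - <<'E'
from h import *
from cell import get_state
s=get_state(); R=s["orientation"]; yaw=np.arctan2(-R[0,2],R[1,2])
im={c:viewer.get_image(c) for c in("side","top")}
# shelf in hand: from tcp (.4888,-.2225,.1314,.102)
loc=Rz(.102).T@np.array([.5262-.4888,-.2187+.2225,.096-.1314])
o=s["tcp_pos"]+Rz(yaw)@loc; print(s["tcp_pos"].round(4),yaw.round(4),loc.round(4),o.round(4))
d=Rz(.099).T@(o-[.5742,-.2183,0]);print("in rack",d.round(4))
for c,roi in(("side",(290,185,390,285)),("top",(365,165,455,255))):
    cv2.imwrite(f"pics/{c}4.png",im[c])
    overlay(im[c],[(SHELF,(o[0],o[1],yaw,o[2])),(RACK,(.5742,-.2183,.099))],c,roi,5.9,f"pics/{c}4a.png")
    overlay(im[c],[],c,roi,5.9,f"pics/{c}4b.png")
E
```

```text
time: 6.85
tcp_pos: [0.5106, -0.2258, 0.1305]
orientation: [[-0.0, -0.995, -0.1], [-0.0, -0.1, 0.995], [-1.0, 0.0, -0.0]]
force: [0.4, -0.6, -1.9]
finger_gap: 0.23
[ 0.5106 -0.2258  0.1305] 0.1002 [ 0.0376 -0.     -0.0354] [ 0.548  -0.2221  0.0951]
in rack [-0.0264 -0.0012  0.0951]
```

View pics/side4a.png

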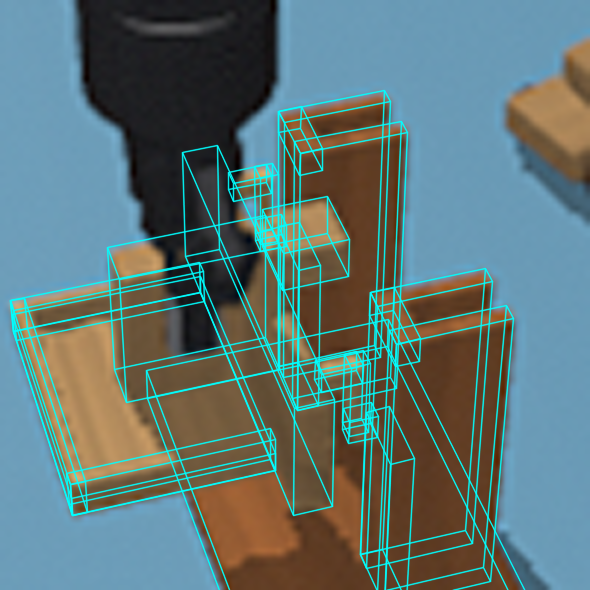

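View pics/side4b.png

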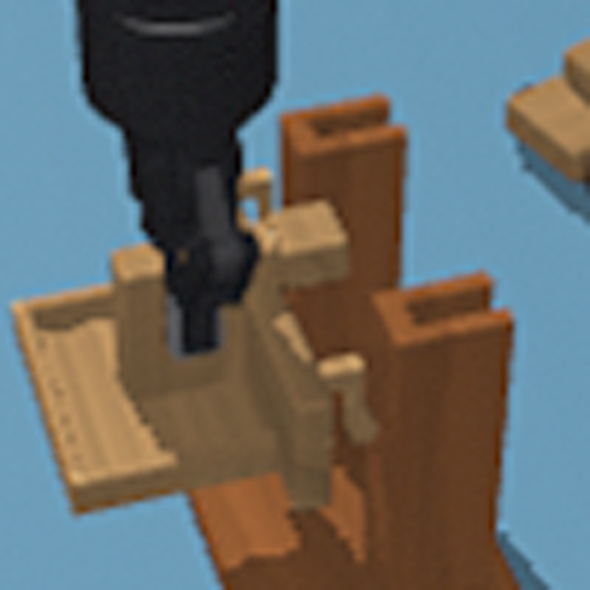

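View pics/top4a.png

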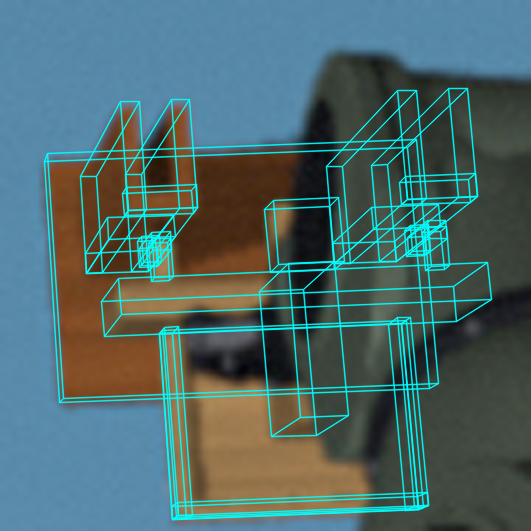

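```bash
python3 -m handwheel '0 0 0 0.001 0;0 0 -0.004 0.001 0;0 0 -0.008 0.001 0;0 0 -0.012 0.001 0;0 0 -0.016 0.001 0;0 0 -0.02 0.001 0;0 0 -0.0225 0.001 0;0 0 -0.0225 0.001 0;0 0 -0.0225 0.001 0;0 0 -0.0225 0.001 0' 40
cat > where.py <<'E'
from h import *
from cell import get_state
import sys
loc=np.array([.0374,0,-.0354])
s=get_state(); R=s["orientation"]; yaw=np.arctan2(-R[0,2],R[1,2])
o=s["tcp_pos"]+Rz(yaw)@loc; d=Rz(.099).T@(o-[.5742,-.2183,0])
print(round(s["time"],2),"tcp",s["tcp_pos"].round(4),"yaw",yaw.round(4),"shelf in rack mm",(d*1000).round(1),"F rack",(Rz(.099).T@s["force"]).round(2),"M",s["wrist_torque"].round(2),"tilt",R[:2,0].round(4),"gap",round(s["finger_gap"],3))
if len(sys.argv)>1:
  n=sys.argv[1]
  for c,roi in(("side",(290,185,390,285)),("top",(365,165,455,255))):
    im=viewer.get_image(c); cv2.imwrite(f"pics/{c}{n}.png",im)
    overlay(im,[(SHELF,(o[0],o[1],yaw,o[2]))],c,roi,5.9,f"pics/{c}{n}a.png")
    overlay(im,[],c,roi,5.9,f"pics/{c}{n}b.png")
E
python3 where.py 5
```

```text
time: 7.78
tcp_pos: [0.5332, -0.2225, 0.1304]
orientation: [[-0.0, -0.995, -0.1], [-0.0, -0.1, 0.995], [-1.0, 0.0, -0.0]]
force: [-0.7, 0.1, -2.4]
finger_gap: 0.23
7.78 tcp [ 0.5332 -0.2225  0.1304] yaw 0.1003 shelf in rack mm [-3.8 -0.1 95. ] F rack [-0.72  0.14 -2.4 ] M [0.06 0.03 0.04] tilt [-0.0003 -0.0001] gap 0.23
```

View pics/side5b.png

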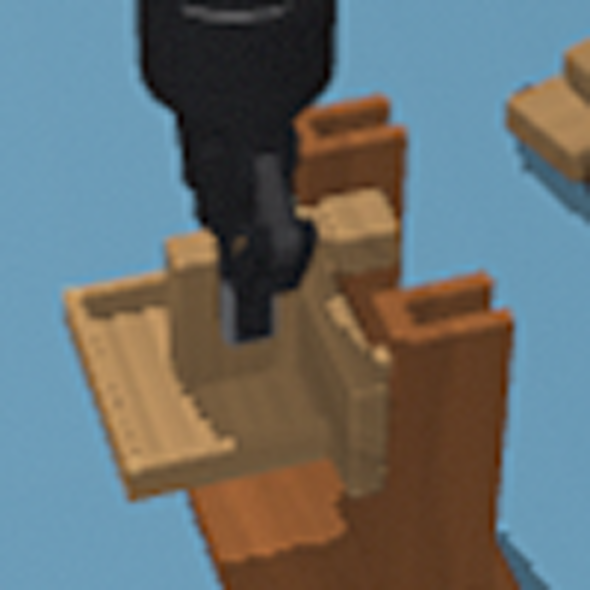

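View pics/top5a.png

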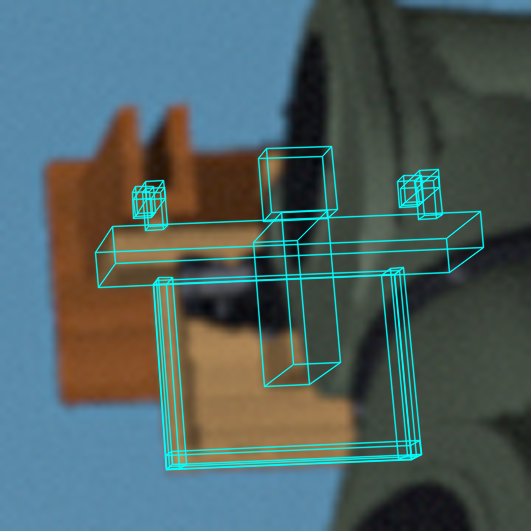

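```bash
python3 -m handwheel '0 0 -0.001 0 0;0 0 -0.002 0 0;0 0 -0.003 0 0;0 0 -0.003 0 0;0 0 -0.003 0 0' ; python3 where.py; python3 -m handwheel '0 0 -0.0005 0 0;0 0 -0.001 0 0;0 0 -0.001 0 0;0 0 -0.001 0 0'; python3 where.py
```

```text
time: 8.3
tcp_pos: [0.5364, -0.2221, 0.1304]
orientation: [[-0.0, -0.995, -0.1], [-0.0, -0.1, 0.995], [-1.0, 0.0, -0.0]]
force: [0.2, 0.3, -1.7]
finger_gap: 0.226
8.3 tcp [ 0.5364 -0.2221  0.1304] yaw 0.1004 shelf in rack mm [-0.6  0.  95. ] F rack [ 0.22  0.24 -1.71] M [-0.02  0.03 -0.04] tilt [-0.0001 -0.    ] gap 0.226
time: 8.63
tcp_pos: [0.5368, -0.2221, 0.1303]
orientation: [[-0.001, -0.995, -0.1], [-0.0, -0.1, 0.995], [-1.0, 0.001, -0.0]]
force: [-6.1, -0.3, -0.5]
finger_gap: 0.225
8.63 tcp [ 0.5368 -0.2221  0.1303] yaw 0.1005 shelf in rack mm [-0.2 -0.1 94.9] F rack [-6.12  0.32 -0.54] M [-0.04  1.06  0.29] tilt [-0.0013 -0.0003] gap 0.225
```

```bash
python3 -m handwheel '0 0 0.0014 0 0;0 0 0.0014 0 0;0 0.002 0.0014 0 0;0 0.004 0.0014 0 0;0 0.006 0.0014 0 0;0 0.008 0.0014 0 0;0 0.01 0.0014 0 0;0 0.01 0.0014 0 0;0 0.01 0.0014 0 0' ; python3 where.py
```

```text
time: 9.38
tcp_pos: [0.536, -0.2221, 0.1203]
orientation: [[-0.0, -0.995, -0.1], [-0.0, -0.1, 0.995], [-1.0, 0.0, -0.0]]
force: [0.2, -0.5, -1.7]
finger_gap: 0.231
9.38 tcp [ 0.536  -0.2221  0.1203] yaw 0.1004 shelf in rack mm [-1.   0.  84.9] F rack [ 0.19 -0.57 -1.72] M [-0.03  0.01 -0.02] tilt [-0.0001 -0.    ] gap 0.231
```

```bash
for i in 1; do python3 -m handwheel '0 0.001 0 0 0;0 0.002 0 0 0;0 0.002 0 0 0'; python3 where.py; python3 -m handwheel '0 0.001 0 0 0;0 0.002 0 0 0;0 0.002 0 0 0'; python3 where.py;done
```

```text
time: 9.63
tcp_pos: [0.5359, -0.2222, 0.1183]
orientation: [[-0.0, -0.995, -0.1], [-0.0, -0.1, 0.995], [-1.0, 0.0, -0.0]]
force: [0.2, -0.1, -1.0]
finger_gap: 0.23
9.63 tcp [ 0.5359 -0.2222  0.1183] yaw 0.1003 shelf in rack mm [-1.1 -0.  82.9] F rack [ 0.22 -0.1  -1.  ] M [ 0.01  0.01 -0.  ] tilt [-0.0001 -0.0001] gap 0.23
time: 9.88
tcp_pos: [0.5359, -0.2221, 0.1162]
orientation: [[-0.0, -0.995, -0.1], [-0.0, -0.1, 0.995], [-1.0, 0.0, 0.0]]
force: [-0.5, 0.7, -1.7]
finger_gap: 0.228
9.88 tcp [ 0.5359 -0.2221  0.1162] yaw 0.1004 shelf in rack mm [-1.1  0.  80.8] F rack [-0.44  0.72 -1.67] M [0.   0.03 0.05] tilt [-0.0002 -0.    ] gap 0.228
```

```bash
python3 -m handwheel '0 0.001 0 0 0;0 0.002 0 0 0;0 0.002 0 0 0'; python3 where.py; python3 -m handwheel '0 0.0007 0 0 0;0 0.0015 0 0 0;0 0.0015 0 0 0'; python3 where.py
```

```text
time: 10.13
tcp_pos: [0.5359, -0.2221, 0.1143]
orientation: [[-0.0, -0.995, -0.1], [-0.0, -0.1, 0.995], [-1.0, 0.0, -0.0]]
force: [-0.4, -0.5, -2.3]
finger_gap: 0.23
10.13 tcp [ 0.5359 -0.2221  0.1143] yaw 0.1004 shelf in rack mm [-1.1  0.  78.9] F rack [-0.47 -0.47 -2.33] M [0.03 0.   0.02] tilt [-0.0002 -0.    ] gap 0.23
time: 10.38
tcp_pos: [0.5359, -0.2222, 0.1128]
orientation: [[-0.0, -0.995, -0.1], [-0.0, -0.1, 0.995], [-1.0, 0.0, -0.0]]
force: [-0.9, -0.4, -2.4]
finger_gap: 0.231
10.38 tcp [ 0.5359 -0.2222  0.1128] yaw 0.1004 shelf in rack mm [-1.  -0.  77.4] F rack [-0.9  -0.33 -2.41] M [ 0.01  0.06 -0.01] tilt [-0.0002 -0.0001] gap 0.231
```

```bash
python3 -m handwheel '0 0.0007 0 0 0;0 0.0015 0 0 0;0 0.0015 0 0 0'; python3 where.py; python3 -m handwheel '0 0.0005 0 0 0;0 0.001 0 0 0;0 0.001 0 0 0'; python3 where.py
```

```text
time: 10.63
tcp_pos: [0.536, -0.2223, 0.1117]
orientation: [[0.0, -0.995, -0.1], [-0.0, -0.1, 0.995], [-1.0, -0.0, -0.0]]
force: [-4.3, -0.8, 4.5]
finger_gap: 0.232
10.63 tcp [ 0.536  -0.2223  0.1117] yaw 0.1002 shelf in rack mm [-1.  -0.1 76.3] F rack [-4.32 -0.39  4.53] M [0.07 0.51 0.03] tilt [ 0.0002 -0.0004] gap 0.232
time: 10.88
tcp_pos: [0.5358, -0.2223, 0.1107]
orientation: [[-0.0, -0.995, -0.1], [-0.0, -0.1, 0.995], [-1.0, 0.0, -0.0]]
force: [-4.9, -1.1, 4.4]
finger_gap: 0.225
10.88 tcp [ 0.5358 -0.2223  0.1107] yaw 0.1002 shelf in rack mm [-1.2 -0.2 75.3] F rack [-5.02 -0.63  4.45] M [-0.04  0.64  0.01] tilt [-0.0002 -0.0005] gap 0.225
```

```bash
python3 -m handwheel '0 -0.0005 0 0 0;0 -0.001 0 0 0;0 -0.001 0 0 0'; python3 where.py 6
```

```text
time: 11.13
tcp_pos: [0.5357, -0.2223, 0.1114]
orientation: [[-0.001, -0.995, -0.1], [-0.0, -0.1, 0.995], [-1.0, 0.001, -0.0]]
force: [-4.1, -0.8, 0.2]
finger_gap: 0.227
11.13 tcp [ 0.5357 -0.2223  0.1114] yaw 0.1002 shelf in rack mm [-1.3 -0.1 76. ] F rack [-4.13 -0.4   0.22] M [-0.13  0.79  0.01] tilt [-0.0007 -0.0002] gap 0.227
```

View pics/side6a.png

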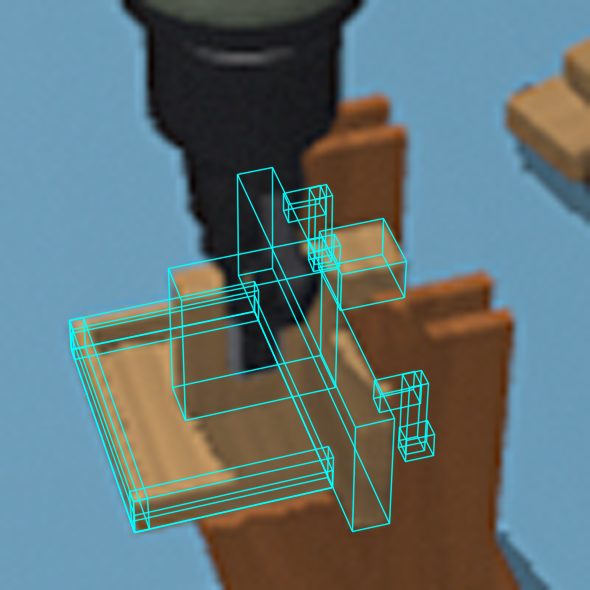

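View pics/side6b.png

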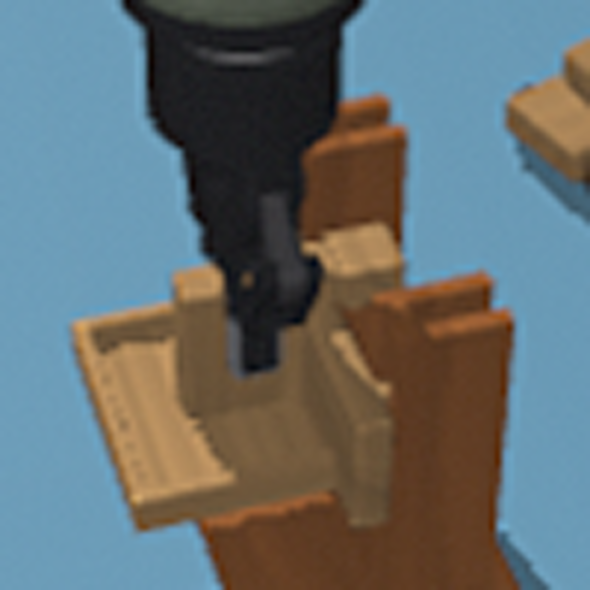

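```bash
python3 -m handwheel '0.25 0 0 0 0;0.3 0 0 0 0;0.4 0 0 0 0;0.5 0 0 0 0;0.55 0 0 0 0;0.55 -0.02 0 0 0;0.55 -0.045 0 0 0;0.55 -0.075 0 0 0;0.55 -0.1 0 0 0;0.3 -0.1 0 0 0;0 -0.1 0 0 0;0 -0.1 0 0 0'; python3 where.py 7
```

```text
time: 12.23
tcp_pos: [0.5358, -0.2221, 0.2109]
orientation: [[-0.001, -0.995, -0.1], [0.0, -0.1, 0.995], [-1.0, 0.001, 0.0]]
force: [-0.3, -0.2, -1.3]
finger_gap: 0.131
12.23 tcp [ 0.5358 -0.2221  0.2109] yaw 0.1004 shelf in rack mm [-1.200e+00  1.000e-01  1.755e+02] F rack [-0.27 -0.13 -1.28] M [ 0.01 -0.01  0.  ] tilt [-0.0006  0.    ] gap 0.131
```

View pics/side7b.png

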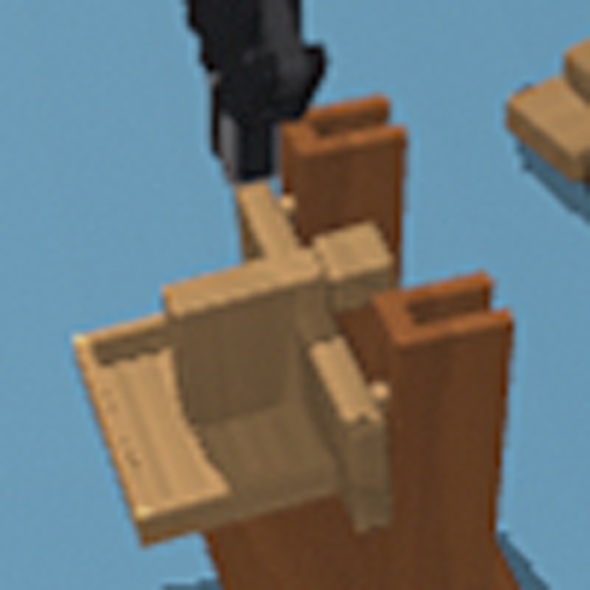

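View pics/top7b.png

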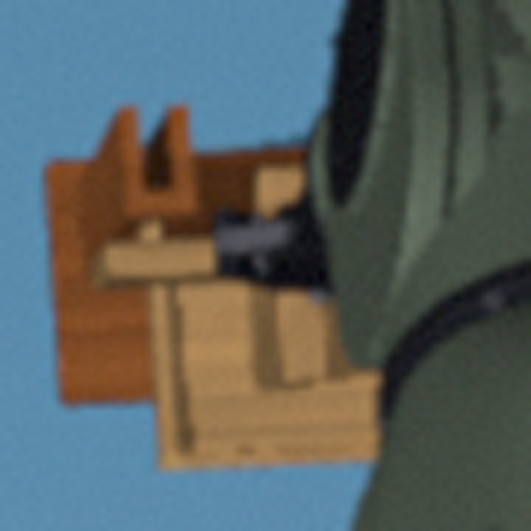

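```bash
python3 -m handwheel '0 0 -0.02 0 0;0 0 -0.04 0 0;0 0 -0.0526 0 0;0 0.015 -0.0526 0 0;0 0.03 -0.0526 0 0;0 0.042 -0.0526 0 0;0 0.042 -0.0526 0 0;0 0.042 -0.0526 0 0' 40
python3 - <<'E'
from h import *
c="side";im=viewer.get_image(c);cv2.imwrite("pics/side8.png",im)
a=np.array([.5742,-.2183])
for k,(x,z,p) in enumerate([(-.001,.0755,-.07)]):
    o=a+Rz(.099)[:2,0]*x
    overlay(im,[(SHELF,(o[0],o[1],.1,z,p))],c,(290,185,390,285),5.9,f"pics/side8{k}.png")
overlay(im,[],c,(290,185,390,285),5.9,f"pics/side8b.png")
E
python3 where.py
```

```text
time: 13.0
tcp_pos: [0.588, -0.2167, 0.1688]
orientation: [[-0.002, -0.995, -0.1], [0.0, -0.1, 0.995], [-1.0, 0.001, 0.001]]
force: [1.5, -0.4, 1.1]
finger_gap: -0.002
13.05 tcp [ 0.5884 -0.2168  0.1696] yaw 0.1005 shelf in rack mm [5.170e+01 1.000e-01 1.342e+02] F rack [ 1.49  0.68 -0.  ] M [-0.01  0.04 -0.01] tilt [-0.0002  0.0001] gap -0.001
```

View pics/side80.png

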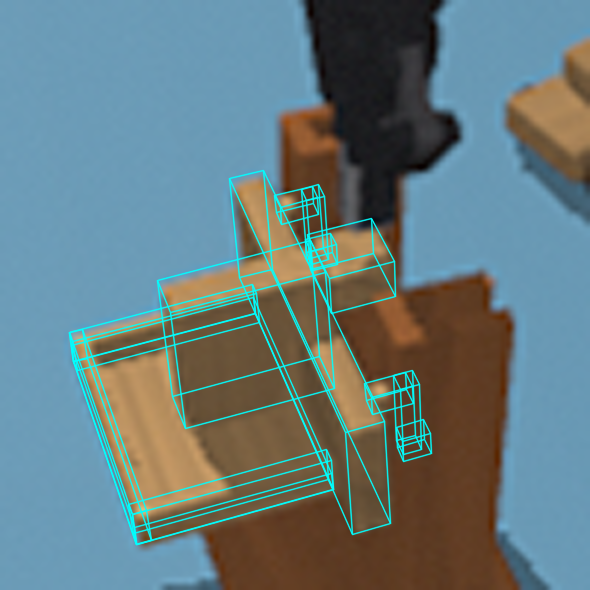

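View pics/side8b.png

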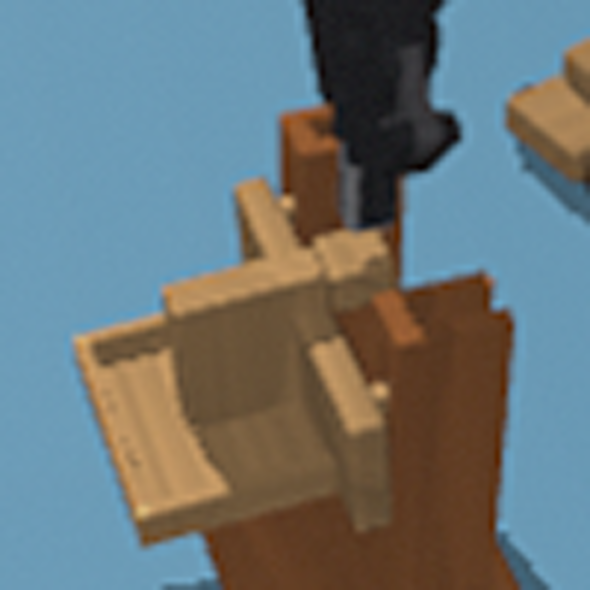

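```bash
python3 -m handwheel '0 0.005 0 0 0;0 0.01 0 0 0;0 0.012 0 0 0;0 0.012 0 0 0'; python3 where.py; python3 -m handwheel '0 0.001 0 0 0;0 0.002 0 0 0;0 0.002 0 0 0'; python3 where.py
```

```text
time: 13.38
tcp_pos: [0.5881, -0.2168, 0.157]
orientation: [[-0.001, -0.995, -0.1], [0.0, -0.1, 0.995], [-1.0, 0.001, 0.0]]
force: [-0.0, 0.7, 0.2]
finger_gap: 0.002
13.38 tcp [ 0.5881 -0.2168  0.157 ] yaw 0.1004 shelf in rack mm [5.140e+01 1.000e-01 1.216e+02] F rack [0.05 0.67 0.23] M [-0.02 -0.01  0.  ] tilt [-0.0006  0.0001] gap 0.002
time: 13.63
tcp_pos: [0.5885, -0.2169, 0.1556]
orientation: [[0.0, -0.995, -0.1], [-0.0, -0.1, 0.995], [-1.0, -0.0, -0.0]]
force: [-0.2, 0.4, 1.4]
finger_gap: -0.003
13.63 tcp [ 0.5885 -0.2169  0.1556] yaw 0.1004 shelf in rack mm [ 51.8   0.  120.2] F rack [-0.21  0.41  1.36] M [ 0.06  0.05 -0.02] tilt [ 0.0005 -0.0002] gap -0.003
```

```bash
python3 -m handwheel '0 0.0005 0 0 0;0 0.001 0 0 0;0 0.001 0 0 0'; python3 where.py; python3 -m handwheel '0 0.0005 0 0 0;0 0.0005 0 0 0'; python3 where.py
```

```text
time: 13.88
tcp_pos: [0.5886, -0.2169, 0.1549]
orientation: [[0.001, -0.995, -0.1], [-0.0, -0.1, 0.995], [-1.0, -0.001, -0.0]]
force: [-0.5, -0.5, 6.3]
finger_gap: -0.002
13.88 tcp [ 0.5886 -0.2169  0.1549] yaw 0.1003 shelf in rack mm [ 51.9  -0.  119.5] F rack [-0.56 -0.44  6.29] M [-0.04 -0.06  0.  ] tilt [ 0.001  -0.0004] gap -0.002
time: 14.05
tcp_pos: [0.5886, -0.217, 0.1544]
orientation: [[0.001, -0.995, -0.1], [-0.0, -0.1, 0.995], [-1.0, -0.001, -0.001]]
force: [-0.2, -0.9, 5.7]
finger_gap: -0.001
14.05 tcp [ 0.5886 -0.217   0.1544] yaw 0.1003 shelf in rack mm [ 51.9  -0.  119. ] F rack [-0.29 -0.83  5.66] M [-0.   -0.09  0.  ] tilt [ 0.001  -0.0004] gap -0.001
```

```bash
python3 -m handwheel '0 0.0005 0 0 0;0 0.001 0 0 0;0 0.001 0 0 0'; python3 where.py; python3 -m handwheel '0 0.0005 0 0 0;0 0.0005 0 0 0'; python3 where.py
```

```text
time: 14.3
tcp_pos: [0.5888, -0.2169, 0.1535]
orientation: [[0.001, -0.995, -0.1], [-0.0, -0.1, 0.995], [-1.0, -0.001, -0.001]]
force: [2.0, -0.8, 6.0]
finger_gap: 0.0
14.3 tcp [ 0.5888 -0.2169  0.1535] yaw 0.1003 shelf in rack mm [ 52.   -0.  118.1] F rack [ 1.93 -0.99  5.98] M [ 0.   -0.22  0.05] tilt [ 0.0013 -0.0004] gap 0.0
time: 14.47
tcp_pos: [0.5888, -0.217, 0.153]
orientation: [[0.001, -0.995, -0.1], [-0.0, -0.1, 0.995], [-1.0, -0.001, -0.001]]
force: [1.3, 0.6, 6.4]
finger_gap: 0.001
14.47 tcp [ 0.5888 -0.217   0.153 ] yaw 0.1003 shelf in rack mm [ 5.210e+01 -1.000e-01  1.176e+02] F rack [1.35 0.48 6.36] M [ 0.07 -0.29 -0.01] tilt [ 0.0015 -0.0005] gap 0.001
```

```bash
python3 -m handwheel '0 0.0005 0 0 0;0 0.001 0 0 0;0 0.001 0 0 0'; python3 where.py; python3 -m handwheel '0 0.0005 0 0 0;0 0.001 0 0 0;0 0.001 0 0 0'; python3 where.py
```

```text
time: 14.72
tcp_pos: [0.5889, -0.2169, 0.152]
orientation: [[0.002, -0.995, -0.1], [-0.0, -0.1, 0.995], [-1.0, -0.002, -0.001]]
force: [2.5, -0.6, 5.1]
finger_gap: -0.001
14.72 tcp [ 0.5889 -0.2169  0.152 ] yaw 0.1004 shelf in rack mm [ 52.2  -0.  116.6] F rack [ 2.41 -0.89  5.12] M [-0.03 -0.42  0.03] tilt [ 0.0017 -0.0004] gap -0.001
time: 14.97
tcp_pos: [0.589, -0.2169, 0.151]
orientation: [[0.002, -0.995, -0.1], [-0.0, -0.1, 0.995], [-1.0, -0.002, -0.001]]
force: [2.0, -0.8, 5.2]
finger_gap: -0.0
14.97 tcp [ 0.589  -0.2169  0.151 ] yaw 0.1003 shelf in rack mm [ 52.3  -0.  115.6] F rack [ 1.96 -0.95  5.23] M [-0.   -0.59  0.03] tilt [ 0.002  -0.0004] gap -0.0
```

```bash
python3 -m handwheel '0 0.0005 0 0 0;0 0.001 0 0 0;0 0.001 0 0 0'; python3 where.py; python3 -m handwheel '0 0.0005 0 0 0;0 0.001 0 0 0;0 0.001 0 0 0'; python3 where.py 9
```

```text
time: 15.22
tcp_pos: [0.5891, -0.2169, 0.1501]
orientation: [[0.002, -0.995, -0.1], [-0.0, -0.1, 0.995], [-1.0, -0.002, -0.001]]
force: [2.6, -0.2, 5.4]
finger_gap: 0.003
15.22 tcp [ 0.5891 -0.2169  0.1501] yaw 0.1004 shelf in rack mm [ 52.4  -0.  114.7] F rack [ 2.54 -0.41  5.41] M [ 0.02 -0.68  0.09] tilt [ 0.0022 -0.0004] gap 0.003
time: 15.47
tcp_pos: [0.5892, -0.2169, 0.1491]
orientation: [[0.002, -0.995, -0.1], [-0.0, -0.1, 0.995], [-1.0, -0.002, -0.001]]
force: [4.3, 0.0, 5.9]
finger_gap: 0.003
15.47 tcp [ 0.5892 -0.2169  0.1491] yaw 0.1004 shelf in rack mm [ 52.5   0.  113.7] F rack [ 4.33 -0.39  5.93] M [ 0.05 -0.82 -0.01] tilt [ 0.0025 -0.0004] gap 0.003
```

View pics/side9b.png

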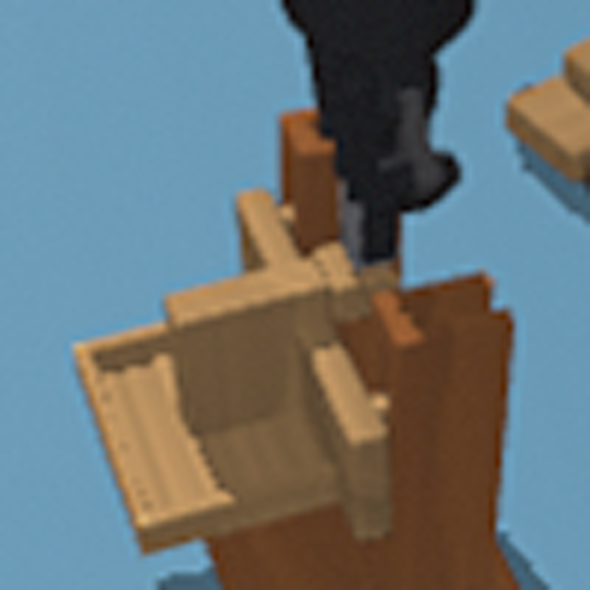

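```bash
python3 -m handwheel '0 0.0005 -0.0004 0 0;0 0.001 -0.0006 0 0;0 0.001 -0.0006 0 0'; python3 where.py; python3 -m handwheel '0 0.0005 0 0 0;0 0.001 0 0 0;0 0.001 0 0 0'; python3 where.py
```

```text
time: 15.82
tcp_pos: [0.5895, -0.2168, 0.1478]
orientation: [[0.002, -0.995, -0.1], [-0.0, -0.1, 0.995], [-1.0, -0.001, -0.0]]
force: [2.7, -0.0, 4.1]
finger_gap: 0.001
15.82 tcp [ 0.5895 -0.2168  0.1478] yaw 0.1005 shelf in rack mm [ 52.8   0.  112.4] F rack [ 2.7  -0.3   4.06] M [ 0.03 -0.59 -0.02] tilt [ 0.0015 -0.0003] gap 0.001
time: 16.07
tcp_pos: [0.5896, -0.2168, 0.1469]
orientation: [[0.002, -0.995, -0.1], [-0.0, -0.1, 0.995], [-1.0, -0.002, -0.0]]
force: [3.9, 0.3, 4.0]
finger_gap: 0.001
16.07 tcp [ 0.5896 -0.2168  0.1469] yaw 0.1005 shelf in rack mm [5.290e+01 1.000e-01 1.115e+02] F rack [ 3.91 -0.06  3.98] M [ 0.   -0.75  0.  ] tilt [ 0.0017 -0.0003] gap 0.001
```

```bash
python3 -m handwheel '0 0.0005 -0.0004 0 0;0 0.001 -0.0006 0 0;0 0.001 -0.0006 0 0'; python3 where.py; python3 -m handwheel '0 0.0005 0 0 0;0 0.001 0 0 0;0 0.001 0 0 0'; python3 where.py
```

```text
time: 16.32
tcp_pos: [0.5898, -0.2168, 0.1455]
orientation: [[0.001, -0.995, -0.1], [-0.0, -0.1, 0.995], [-1.0, -0.001, -0.0]]
force: [2.8, -0.9, 3.4]
finger_gap: 0.002
16.32 tcp [ 0.5898 -0.2168  0.1455] yaw 0.1005 shelf in rack mm [5.300e+01 1.000e-01 1.101e+02] F rack [ 2.7  -1.15  3.42] M [-0.   -0.65 -0.  ] tilt [ 0.0006 -0.0002] gap 0.002
time: 16.57
tcp_pos: [0.5897, -0.2167, 0.1444]
orientation: [[0.0, -0.995, -0.1], [-0.0, -0.1, 0.995], [-1.0, -0.0, -0.0]]
force: [3.0, 0.6, 4.3]
finger_gap: 0.003
16.57 tcp [ 0.5897 -0.2167  0.1444] yaw 0.1005 shelf in rack mm [5.30e+01 1.00e-01 1.09e+02] F rack [3.   0.33 4.28] M [-0.   -0.68 -0.02] tilt [ 0.0004 -0.0001] gap 0.003
```

```bash
python3 -m handwheel '0 0.0005 0 0 0;0 0.001 0 0 0;0 0.001 0 0 0'; python3 where.py; python3 -m handwheel '0 0.0005 0 0 0;0 0.0007 0 0 0;0 0.0007 0 0 0'; python3 where.py 10
```

```text
time: 16.82
tcp_pos: [0.5893, -0.2168, 0.1432]
orientation: [[-0.001, -0.995, -0.1], [-0.0, -0.1, 0.995], [-1.0, 0.001, 0.0]]
force: [1.0, -0.6, 2.6]
finger_gap: -0.002
16.82 tcp [ 0.5893 -0.2168  0.1432] yaw 0.1004 shelf in rack mm [5.260e+01 1.000e-01 1.078e+02] F rack [ 0.9  -0.71  2.58] M [ 0.14 -0.4   0.03] tilt [-0.0006 -0.0001] gap -0.002
time: 17.07
tcp_pos: [0.5893, -0.2168, 0.1425]
orientation: [[-0.001, -0.995, -0.1], [-0.0, -0.1, 0.995], [-1.0, 0.001, 0.0]]
force: [0.6, 0.5, 3.1]
finger_gap: 0.001
17.07 tcp [ 0.5893 -0.2168  0.1425] yaw 0.1003 shelf in rack mm [ 52.5   0.  107.1] F rack [0.66 0.44 3.06] M [ 0.08 -0.26  0.03] tilt [-0.0007 -0.0001] gap 0.001
```

View pics/side10b.png

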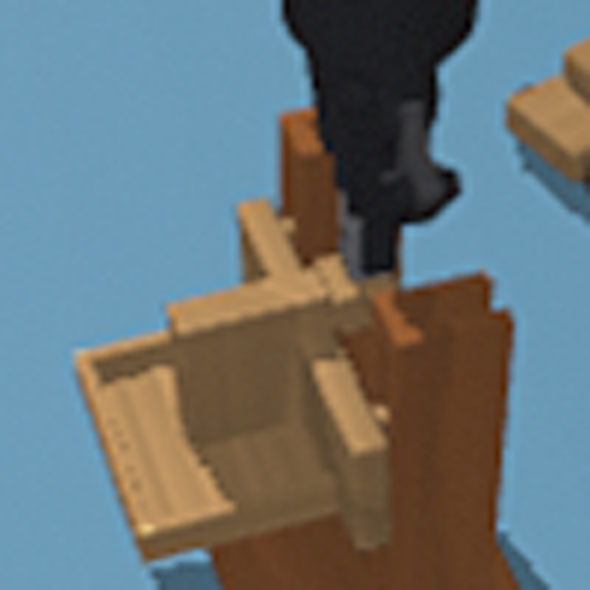

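```bash
python3 -m handwheel '0 0.0005 0 0 0;0 0.0007 0 0 0;0 0.0007 0 0 0'; python3 where.py; python3 -m handwheel '0 0.0005 0 0 0;0 0.0005 0 0 0;0 0.0005 0 0 0'; python3 where.py
```

```text
time: 17.42
tcp_pos: [0.5896, -0.2168, 0.1423]
orientation: [[0.0, -0.995, -0.1], [-0.0, -0.1, 0.995], [-1.0, -0.0, -0.0]]
force: [1.4, 0.8, 7.5]
finger_gap: -0.003
17.42 tcp [ 0.5896 -0.2168  0.1423] yaw 0.1003 shelf in rack mm [ 52.8   0.  106.9] F rack [1.45 0.69 7.47] M [0.1  0.02 0.02] tilt [ 0.0002 -0.0002] gap -0.003
time: 17.67
tcp_pos: [0.5897, -0.2168, 0.1421]
orientation: [[0.001, -0.995, -0.1], [-0.0, -0.1, 0.995], [-1.0, -0.001, -0.0]]
force: [-1.3, 0.9, 11.0]
finger_gap: -0.0
17.67 tcp [ 0.5897 -0.2168  0.1421] yaw 0.1003 shelf in rack mm [ 53.    0.  106.7] F rack [-1.2   1.   10.97] M [0.13 0.13 0.03] tilt [ 0.0007 -0.0004] gap -0.0
```

```bash
python3 -m handwheel '0 0.0004 0 0 0;0 0.0004 0 0 0;0 0.0004 0 0 0'; python3 where.py; python3 -m handwheel '0 -0.002 0 0 0;0 -0.006 0 0 0;0 -0.02 0 0 0;0 -0.05 0 0 0;0 -0.09 0 0 0;0 -0.13 0 0 0;0 -0.13 0.03 0.03 0;0 -0.13 0.06 0.06 0;0 -0.13 0.09 0.1 0;0 -0.13 0.12 0.14 0;0 -0.13 0.14 0.18 0;0 -0.13 0.15 0.22 0'
```

```text
time: 17.92
tcp_pos: [0.5899, -0.2168, 0.1421]
orientation: [[0.001, -0.995, -0.1], [-0.0, -0.1, 0.995], [-1.0, -0.001, -0.001]]
force: [-0.7, 1.2, 14.9]
finger_gap: 0.0
17.92 tcp [ 0.5899 -0.2168  0.1421] yaw 0.1003 shelf in rack mm [ 53.2   0.  106.7] F rack [-0.57  1.3  14.94] M [0.25 0.18 0.01] tilt [ 0.0014 -0.0004] gap 0.0
time: 18.92
tcp_pos: [0.4262, -0.0341, 0.2713]
orientation: [[-0.001, -0.995, -0.098], [-0.001, -0.098, 0.995], [-1.0, 0.001, -0.001]]
force: [1.3, 1.1, 0.4]
finger_gap: 0.002
```

Run:
```python
from h import *
im={c:viewer.get_image(c) for c in("side","top")}
for c in im: cv2.imwrite(f"pics/{c}11.png",im[c])
a=np.array([.5742,-.2183])
ro={"side":(295,185,390,305),"top":(360,165,460,260)}
M={c:wood(im[c])[0] for c in im}; cal={c:viewer.get_calibration(c) for c in im}
# edge fit by pale-maple mask: brightness/hue score vs dark wood
def world(p):
    o=a+Rz(.099)[:2]@np.array([p[0],p[1],0])[:3] if False else a+(Rz(.099)@np.array([p[0],p[1],0]))[:2]
    return (o[0],o[1],.1,p[2],p[3])
for n,z,p in(("lock",.0637,-.03),("up",.0767,-.03)):
    for c in im: overlay(im[c],[(SHELF,world((-.001,0,z,p)))],c,ro[c],5,f"pics/{c}11{n}.png")
overlay(im["side"],[],"side",ro["side"],5,"pics/side11z.png")
```

```text
(no output)
```

View pics/side11lock.png

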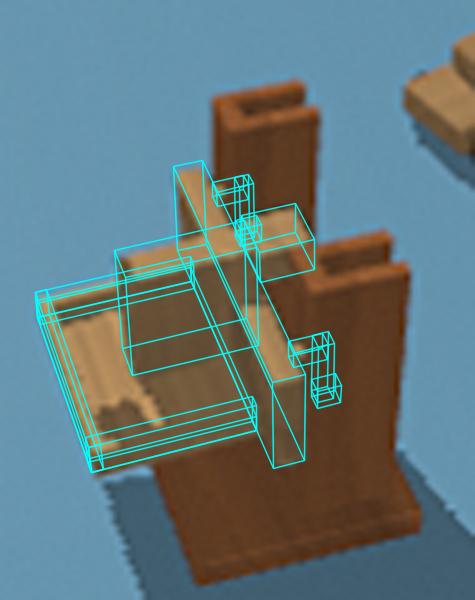

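View pics/side11.png

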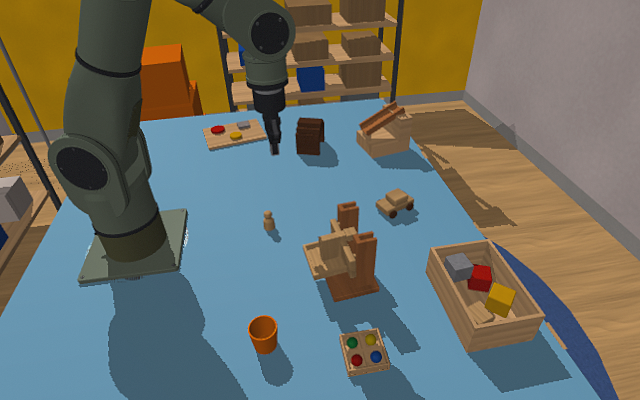

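View pics/top11lock.png

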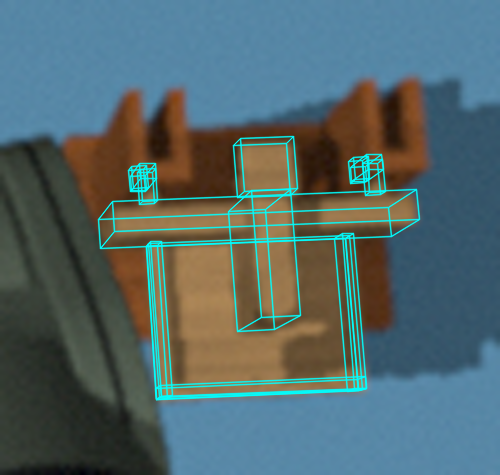

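View pics/side11z.png

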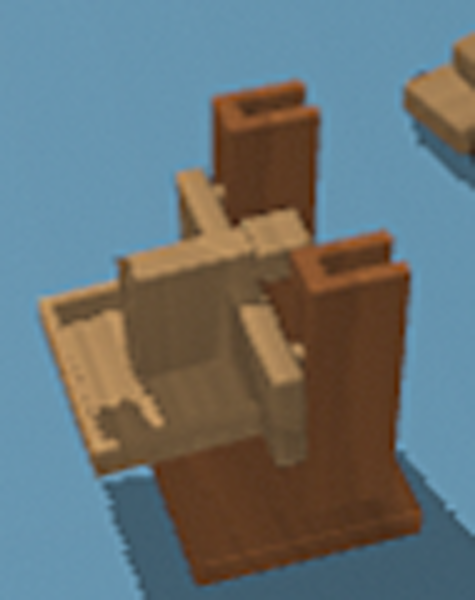

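Run:
```python
from h import *
im={c:cv2.imread(f"pics/{c}11.png") for c in("side","top")}
ro={"side":(300,195,385,305),"top":(392,170,450,250)}
cal={c:viewer.get_calibration(c) for c in im}
a=np.array([.5742,-.2183])
M={c:wood(im[c][ro[c][1]:ro[c][3],ro[c][0]:ro[c][2]])[0] for c in im}
RK={c:silh(RACK,(*a,.099),cal[c],ro[c]) for c in im}
def W(p):
    o=a+(Rz(.099)@np.array([p[0],p[1],0]))[:2]; return (o[0],o[1],.099,p[2],p[3],p[4])
def f(p): return sum(((np.maximum(silh(SHELF,W(p),cal[c],ro[c]),RK[c])-M[c])**2).sum() for c in im)
for z0 in(.064,.072,.077):
    p=np.array([-.001,0,z0,-.04,0.])
    for k in(1,.3):
        sim=np.vstack([p]+[p+np.eye(5)[i]*k*[.002,.002,.004,.03,.02][i] for i in range(5)])
        r=minimize(f,p,method="Nelder-Mead",options=dict(initial_simplex=sim,maxiter=300)); p=r.x
    print(p.round(4),r.fun)
print("moved?")
b={c:cv2.imread(f"pics/{c}0.png") for c in im}
for n in("car","garage","doll","cup","ball_tray"): print(n,[[d["extent"] for d in viewer.look_for(n,c)[:1]] for c in im])
```

```text
[-0.0002 -0.0006  0.0597 -0.0248  0.0043] 176.30302841186213
[-0.0003 -0.0004  0.0597 -0.0219  0.0081] 176.71686536466999
[-0.0002 -0.0006  0.0597 -0.0224 -0.0001] 175.89588018226038
moved?
car [[[393.4, 202.8, 37.9, 25.8]], [[331.8, 136.7, 32.7, 41.7]]]
garage [[[309.5, 137.2, 26.4, 37.0]], [[167.8, 192.7, 57.4, 50.7]]]
doll [[[266.9, 221.9, 12.6, 17.5]], []]
cup [[[262.7, 335.8, 29.2, 37.5]], [[471.9, 294.2, 27.7, 24.4]]]
ball_tray [[[366.0, 352.0, 50.3, 49.8]], [[489.9, 218.4, 33.9, 33.5]]]
```

```bash
python3 -m handwheel '0 0 0 0 0;0 0 0 0 0;0 0 0 0 0;0 0 0 0 0'
python3 - <<'E'
from h import *
a=cv2.imread("pics/top0.png").astype(np.float32);b=cv2.imread("pics/top11.png").astype(np.float32);c=viewer.get_image("side").astype(np.float32);d=cv2.imread("pics/side0.png").astype(np.float32);e=cv2.imread("pics/side11.png").astype(np.float32)
def sh(A,B,r): 
    g=lambda I:cv2.cvtColor(I[r[1]:r[3],r[0]:r[2]],cv2.COLOR_BGR2GRAY)
    return [np.round(v,2) for v in cv2.phaseCorrelate(g(A),g(B))]
print("ball_tray",sh(a,b,(470,200,515,242)),sh(d,c,(335,325,395,380)))
print("cup side",sh(d,c,(244,310,284,360)),"car side",sh(d,c,(372,184,420,222)),"shelf side since",sh(e,c,(300,215,345,285)))
E
```

```text
time: 19.85
tcp_pos: [0.4286, -0.0344, 0.2711]
orientation: [[-0.0, -0.995, -0.1], [-0.0, -0.1, 0.995], [-1.0, 0.0, -0.0]]
force: [0.8, -0.2, -0.7]
finger_gap: -0.002
ball_tray [array([1.42, 0.43]), np.float64(0.4)] [array([ 0.01, -0.14]), np.float64(0.65)]
cup side [array([ 0.73, -0.24]), np.float64(0.58)] car side [array([-0.05, -0.04]), np.float64(1.0)] shelf side since [array([ 0.68, -0.18]), np.float64(0.99)]
```

Run:
```python
from h import *
c=viewer.get_image("side");cv2.imwrite("pics/side12.png",c);e=cv2.imread("pics/side11.png")
r=(295,185,390,305)
z=np.hstack([cv2.resize(I[r[1]:r[3],r[0]:r[2]],None,fx=4.2,fy=4.2,interpolation=cv2.INTER_CUBIC) for I in(e,c)]);cv2.imwrite("pics/cmp.png",z)
```

```text
(no output)
```

View pics/cmp.png

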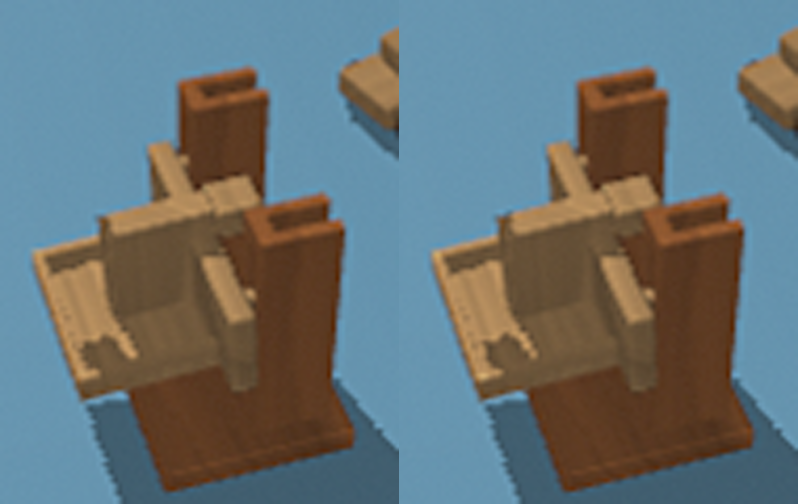

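The two pictures are identical apart from a small change in shadow: the shelf sits still and low, at the same place in both (tray corner at about (82,395) left and (482,395) right). Handing in.

```bash
python3 -c "
from cell import env
print(env.close_job())"
```

```text
the job is handed in; nothing more can be done
None
```

I hung the shelf on the stand, pressed it down until it locked, let go and handed the job in at about 20 s of the 51 s allowed.

- **Hanging:** I gripped the rib, put both claws into the slots and lowered the shelf until it rested on its catches, with the underside at about 77 mm. I let go there, and it hung hooked with a slight tilt.
- **Pressing:** I pushed on the press pad with closed fingers. The force stayed at about 3–6 N while the shelf went down about 13 mm, then rose at a hard stop at 142 mm, with the underside at about 64 mm. I pressed no harder than 15 N there and then moved the arm clear. There was no sharp drop in force to mark the snap. I judge it locked from the 13 mm travel, the hard stop and the underside being within the 60–70 mm range.
- **Last checks:**
  - The shelf stayed low and still after release, level from side to side. The two last pictures look alike, although a numerical comparison of them gave a 0.7 pixel shift, which I put down to a moving shadow.
  - A fit to the pictures put the underside at 60 mm instead of the 64 mm from contact, which I take to be error in the fit.
  - The other toys were within 1–3 pixels of where they started, which I read as detection noise. The doll was found only in the side picture.

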